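# Set the screwdriver torque and hold the die shoe against the fence

### The arm

A 7-joint arm with a two-finger parallel gripper is mounted at the origin on the work surface. World frame = base frame: x ahead of the robot, y to its left, z up, the work surface at z = 0. Lengths are in m, angles in rad, forces in N, time in s.
With the tool pointing down it reaches from about 0.4 to 0.85 m from the base axis. Payload 4.5 kg.
Tool frame: the origin (TCP) lies on the centre line of the jaws, within the pads' length; the fingertips stand r.tips_ahead ahead of it and the grasp point (between the pads) is the TCP (r.tips_ahead is the distance from the TCP to the fingertips, in m); z points along the fingers, y is the direction in which the jaws open and shut (so a half turn about z gives the same grasp; the last joint's range is limited). The gripper opens to 88 mm and grips with 3 to 60 N. Pads are 18 mm wide; open, the fingers measure 123 mm over their backs; the gripper's body (75 mm by 187 mm) begins 45 mm behind the grasp point.
Start: joints at [0.034, 0.689, -0.195, 1.565, 0.157, 0.902, -0.215], TCP at [0.625, 0, 0.258] pointing down, gripper open.
Joint ranges: [-3.01, 3.01], [-0.46, 2.08], [-1.47, 1.51], [0.13, 2.56], [-1, 4.14], [0.04, 2.09], [-2.66, 2.66]. Speed limits (rad/s): [2.57, 2.57, 3.14, 3.14, 3.14, 3.14, 3.14].

### API

Orientations are given as a unit quaternion [x, y, z, w].
In Python, from plant import r gives the robot as it stands.
- The arm moves only by the shell command python3 -m inch 'ROWS' [FORCE]. ROWS is JSON, a list of rows, each a list of 5 numbers: the shift along the world's x, y, z in units of 25 mm (1.0 is 25 mm), then the turn about the world's z in units of 6 degrees (1.0 is 6 degrees), then the finger opening in mm, from 0 to 88.1. A call has 1 to 5 rows; each row shifts and turns the commanded pose from where the row before left it; what a row does not reach is not made up. A row lasts 1/10 s, in which the tool goes at most 50 mm and 8.59 degrees, less where a joint would pass 70% of its speed; a pose out of reach is approached as far as the arm can. A call is refused whole if a number of a shift passes 1 or a number of a turn 1, either way. A call with a gripper value outside its range is refused whole. The fingers move at their own pace and stop on an object; FORCE is the grip in N (left out, the last holds). Time passes only in rows, so rows that do not move let the fingers close. It gives the time, the measured TCP pose, the force and the opening at its end, in the units of the state.
- r.get_state(): the state, without advancing time (a new reading comes with each control period).
- r.snapshot(name): name is "scene" or "side" or "wrist"; returns a dict with "pixels" (420x560x3 uint8, red, green, blue), "range_z" (420x560 float32, m along the optical axis (not along the pixel's ray), 0 where there is no reading), "K" (3x3 intrinsics, pixels), "position" and "attitude" of the camera in the world. Camera axes: x right, y up, looking along -z (the intrinsics and any distortion apply to the point x, -y, -z); pixel columns grow to the right and rows downward; lengths in m; the calibration is good to about 2 mm. A picture is of the moment at which its call begins.
- r.finish_job(): hands the job in, once; it reports no verdict.
The state is a dict: "clock": time; "q": joint angles; "qd": joint speeds; "joint_torque": joint torques, N m; "tool_pos": TCP position; "eef_rot": TCP orientation; "contact_force": force on the tool from outside, world axes, zero at the start; "moment": the same for the moment, N m; "opening": opening from 0.0 (shut) to 1.0 (fully open).
Only numpy, scipy, OpenCV 4.12 (cv2) and the standard library are available. Lean on these libraries where they do the work, as an engineer would, in place of code of your own. Each camera call takes 0.05 s, during which the arm holds its last target. There are 200 camera calls.

### The job

I am about to screw the small die shoe down to the fixture plate. First turn the screwdriver's torque selector to the middle one of its five marks, then slide the shoe into the corner, flat on the plate, snug up to the side stop and flush with the back fence, and be my third hand: keep it pressed on the fence with a steady push of about 12 N (6 to 18 N is fine). Finish while still holding it there like that, and do not ram the fence or disturb the other things lying about.

Things in the scene. Friction and masses are not known exactly. Their poses are not given: they have to be found in the camera images.
- selector (a joint): torque selector knob, rad; grows clockwise seen from above. Five detents 0.628 rad (36 degrees) apart, one per mark: 0, 0.628, 1.257, 1.885, 2.513, with end stops at the first and last. The middle (third) mark is 1.257; it starts at the first or second. A spring detent pulls it to the nearest mark; turning past a ridge takes about 0.06 N m
- selector_grip (a point): point on the knob's vertical axis, 81 mm above the bench, at the height to pinch it. The knob is a black bar 40 mm long, 14 mm wide, top 91 mm above the bench, on a round collar 44 mm across and 6 mm high; a white line on one end of the bar is the pointer. The point's x axis is the pointer's direction
- selector_box: fixed face-up control box, grey on a black base, 90 (x) x 150 (y) x 55 mm high, origin under its centre, left or right of the fixture. Knob axis 33 mm from the centre towards its -y amid a fan of five marks; two lamps 7 mm high at y = +46 mm. At the middle mark the pointer lies along the box's +x, away from the robot; at the first mark it is turned 1.257 rad anticlockwise from there
- fixture: fixed ground-steel plate 260 (x) x 280 (y) x 20 mm with a grid of tapped holes, origin under its centre, top face at z = 20 mm, lightly oiled (the shoe slides on it with a friction coefficient of about 0.2). It carries the back fence and the side stop
- fence_face (a point): middle of the lower edge of the fence's working face, at the plate's top: plate x = +90 mm, y = 0. The face looks along the fixture's -x (towards the robot)
- fence: back fence: rigid steel bar bolted across the far end of the plate, 20 (x) x 180 (y) mm, 25 mm high above the plate, origin at the middle of its underside
- stop_face (a point): middle of the lower edge of the side stop's working face, at the plate's top: plate x = +40 mm, y = +75 mm. The face looks along the fixture's -y. The stop is a rigid steel block 50 (x) x 20 (y) mm, 22 mm high above the plate, bolted to its left part
- shoe: the die shoe, lower half of a small die set, loose on the plate, 0.7 to 0.92 kg: aluminium slab 80 (x) x 110 (y) x 16 mm, origin at the centre of its underside, x towards its rear. Two upright steel pillars 12 mm thick, up to 66 mm above the underside, at x = +26, y = +/-40 mm. Home, its rear face touches the fence and its left (+y) side the side stop: centre at fixture x = +50, y = +20 mm
- shoe_rear (a point): middle of the lower edge of the shoe's rear face, 40 mm from its centre along its +x; this goes to the fence
- die_grip (a point): point 38 mm above the shoe's underside inside the steel die block that stands on the shoe: 36 (x) x 40 (y) mm, from 16 to 46 mm above the underside, centred at shoe x = -8 mm, y = 0. It can be pinched from above across its 40 mm width (along the shoe's y)
- screw_bin: fixed open grey bin of screws, 90 (x) x 150 (y) x 50 mm high, origin under its centre, on the other side of the fixture from the selector box; not used
- crate: fixed blue crate 500 (x) x 300 (y) x 150 mm high on the left side of the bench, origin under its centre; not used
- hex_key: L-shaped hex key, dark steel wire 6 mm thick, 76 x 28 mm, lying on the fixture plate's right near corner; leave it
- strap_clamp: dark steel strap clamp 75 x 24 x 12 mm (18 mm at its heel), lying on the fixture plate's left near corner; leave it
- oiler: upright white plastic oil bottle, diameter 54 mm, 150 mm tall, beyond the fixture to the right; leave it
- mallet: soft-faced mallet 240 mm long lying on the bench, right, near the robot; leave it
- pliers: pliers with red grips, 165 mm long, lying on the bench, left, near the robot; leave them
- contact_comb: flat copper comb 90 x 33 x 4 mm lying on the bench beyond the fixture to the left; leave it
There are look-alikes about, which are no part of the job. What is shaped like the shoe but blue, brown or red is not meant.

How it is judged:
On the way, in this order (a step that is already met when the one before it is completed fails the run):
1. the torque selector stands at its middle mark (value of joint selector between 1.1366 and 1.3766 rad), for 0.3 s.
2. the shoe is home in the corner and pressed on the fence with 6 to 18 N (x of shoe_rear in the frame of fixture between 0.088 and 0.093 m and y of shoe_rear in the frame of fixture between 0.0165 and 0.023 m and z of shoe_rear in the frame of fixture below 0.0225 m and angle between the x axis of shoe and the x axis of fixture, either way round below 0.035 rad and angle between shoe's own z axis and vertical below 0.03 rad and contact force between shoe and fence between 6 and 18 N and contact force between any of the fingers, the arm and shoe above 3 N), for 0.5 s.
At the end, for the whole second after the job is handed in: The selector is at its middle mark (within 0.12 rad); the shoe lies flat on the plate at rest, its rear face touching the fence (within 2 mm) and square to it (0.035 rad), its left side within 3.5 mm of the side stop, and the robot, still touching it, keeps it pressed on the fence with 6 to 18 N (all of step 1 and all of step 2 and linear speed of shoe below 0.01 m/s); the arm keeps its last pose, push and grip.
It fails at once if the fence is rammed (over 60 N between shoe and fence) (contact force between shoe and fence above 60 N).
It fails at once if the shoe is tipped over by more than 0.3 rad (angle between shoe's own z axis and vertical above 0.3 rad).
It fails at once if one of the other loose things is disturbed (moved by more than 30 mm) (distance of any of hex_key, strap_clamp, oiler, mallet, pliers, contact_comb from where it was at the start of the episode above 0.03 m).
It also fails if it takes over 64 s, if anything falls off the work surface, if the arm or the gripper's body presses on something with over 40 N, if the wrist force passes 120 N, or if a joint passes its speed limit or range.

## Working session

There is one attempt and no reset: what is moved stays moved. The work goes in short steps, Python scripts to look and compute and a shell command to move; the robot and the scene stay as the last step left them, time stands still between calls to the robot, and variables do not carry over. Pictures are saved under pics/ and viewed, about 8 in all and at most 12, crops included, and the job is handed in when it is done.

```bash
mkdir -p pics; cat > h.py <<'E'
from plant import r
import numpy as np, cv2, sys
from scipy.spatial.transform import Rotation as R
def att(a):
    a=np.array(a,float)
    return a if a.shape==(3,3) else R.from_quat(a).as_matrix()
def snap(n,f=None):
    s=r.snapshot(n)
    if f: cv2.imwrite('pics/'+f,s["pixels"][:,:,::-1]); np.savez('pics/'+f+'.npz',**{k:np.array(v) for k,v in s.items() if v is not None})
    return s
def ray(s,u,v):
    K=np.array(s["K"]); d=np.array([(u-K[0,2])/K[0,0],-(v-K[1,2])/K[1,1],-1.0])
    return np.array(s["position"]),att(s["attitude"])@d
def onz(s,u,v,z):
    p,d=ray(s,u,v); return p+d*(z-p[2])/d[2]
def cloud(s):
    K=np.array(s["K"]); Z=np.array(s["range_z"]); v,u=np.mgrid[:Z.shape[0],:Z.shape[1]]
    d=np.stack([(u-K[0,2])/K[0,0]*Z,-(v-K[1,2])/K[1,1]*Z,-Z],-1)
    return d@att(s["attitude"]).T+np.array(s["position"])
E
python3 - <<'E'
from h import *
for n in("scene","side","wrist"):
    s=snap(n,n+"0.png"); print(n,[k for k in s],s["position"],s["attitude"],np.array(s["K"]).tolist(),{k:s[k] for k in s if k not in("pixels","range_z","K","position","attitude")})
a=[cv2.imread(f'pics/{n}0.png') for n in("scene","side","wrist")]
cv2.imwrite('pics/scw.png',cv2.resize(np.vstack([a[0]]),None,fx=1.4,fy=1.4))
cv2.imwrite('pics/sw.png',cv2.resize(np.hstack(a[1:]),(800,300)))
print(r.get_state(),r.tips_ahead)
E
```

```text
scene ['pixels', 'range_z', 'K', 'position', 'attitude'] [ 1.0394101  -0.55636451  1.10873199] [0.31522105 0.11904042 0.35964603 0.87012631] [[421.01397639304906, 0.0, 273.4209972470128], [0.0, 421.01397639304906, 211.53269600316705], [0.0, 0.0, 1.0]] {}
side ['pixels', 'range_z', 'K', 'position', 'attitude'] [0.11853473 0.73291795 0.9011331 ] [-0.09092899  0.35423576  0.90264981 -0.22687498] [[389.27440431161835, 0.0, 286.0910443332199], [0.0, 389.27440431161835, 206.3342313652933], [0.0, 0.0, 1.0]] {}
wrist ['pixels', 'range_z', 'K', 'position', 'attitude'] [0.624472   0.07234112 0.38414928] [-1.40553439e-01  1.27703670e-03  3.58556531e-04  9.90072205e-01] [[368.8333540155188, 0.0, 281.7434656612378], [0.0, 368.8333540155188, 207.52360122239725], [0.0, 0.0, 1.0]] {}
{'clock': 0.15, 'q': array([ 0.03380556,  0.6897785 , -0.19455559,  1.56609249,  0.15731405,
        0.90248114, -0.21511977]), 'qd': array([-0.00027076, -0.00258677, -0.00038472, -0.00378412,  0.00094771,
       -0.00011851,  0.00129524]), 'joint_torque': array([-1.46674727e-03, -5.27863634e+01, -1.26819178e+00, -1.53587687e+01,
       -5.24473807e-02,  3.92338901e-03,  1.12435155e-04]), 'tool_pos': array([ 6.24555162e-01, -2.42441647e-05,  2.57106331e-01]), 'eef_rot': array([ 7.07082238e-01,  7.07130993e-01, -5.14795384e-04, -4.49511360e-04]), 'contact_force': array([ 0.64714408, -0.4459992 , -0.14894411]), 'moment': array([ 0.02669125, -0.0244083 ,  0.04922227]), 'opening': 1.0030370904026038} 0.019
```

View pics/scw.png

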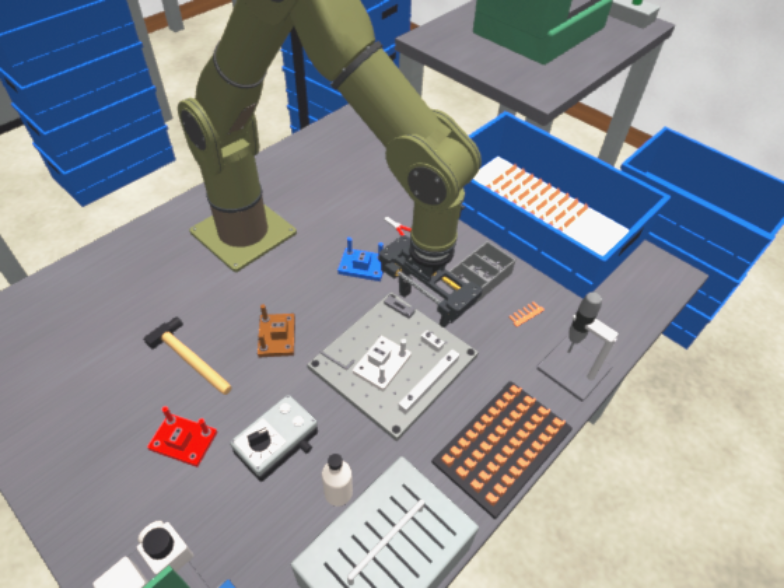

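View pics/sw.png

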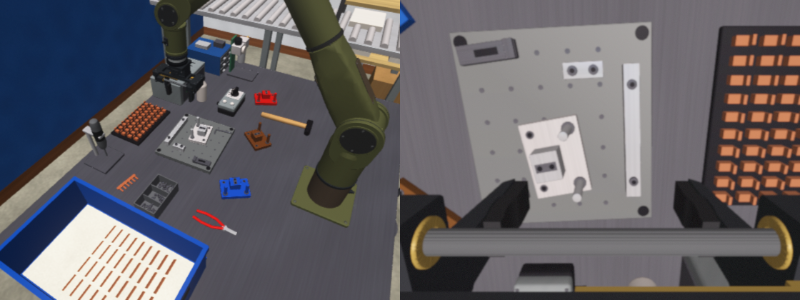

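The scene view (1.4x) shows the plate at about (395,365), the white shoe on it at (381,358), and the control box at (275,436) with its knob at (258,437). There are blue (361,262), brown (277,332) and red (183,437) look-alikes. Only the white aluminium shoe on the plate fits. I'll measure next and confirm in a crop.

```bash
cat > m1.py <<'E'
from h import *
def ld(n): return dict(np.load(f'pics/{n}.png.npz'))
def rect(P):
    c,wh,a=cv2.minAreaRect((P*1000).astype(np.float32)); return np.round(c,1),np.round(wh,1),round(a,2),len(P)
if __name__=="__main__":
    for n in("scene0","side0","wrist0"):
        s=ld(n); C=cloud(s); z=C[...,2]; x=C[...,0]; y=C[...,1]; px=s["pixels"].astype(int)
        reg=(x>.45)&(x<.8)&(y>-.2)&(y<.3)&(s["range_z"]>0)
        print(n)
        h=np.histogram(z[reg],np.arange(0,.08,.004)); print(h[0])
        sat=px.max(-1)-px.min(-1)
        for nm,lo,hi in(("plate",.014,.026),("slab",.030,.0395),("tops",.040,.050),("die",.058,.072)):
            m=(reg&(z>lo)&(z<hi)&(sat<40)).astype(np.uint8)
            m=cv2.morphologyEx(m,cv2.MORPH_OPEN,np.ones((2,2)))
            k,l,st,_=cv2.connectedComponentsWithStats(m)
            for i in range(1,k):
                if st[i,4]>40:
                    P=C[l==i]; print(nm,st[i,:4],*rect(P[:,:2]),np.median(P[:,2]).round(4))
        reg=(x>.4)&(x<.9)&(y>-.5)&(y<-.1)&(s["range_z"]>0)
        for nm,lo,hi in(("box",.050,.0585),("knob",.085,.095)):
            m=(reg&(z>lo)&(z<hi)).astype(np.uint8)
            k,l,st,_=cv2.connectedComponentsWithStats(m)
            for i in range(1,k):
                if st[i,4]>25:
                    P=C[l==i]; print(nm,st[i,:4],*rect(P[:,:2]),np.median(P[:,2]).round(4))
    a=cv2.imread('pics/scene0.png')[270:350,155:240]; b=cv2.imread('pics/wrist0.png')[20:320,60:380]
    cv2.imwrite('pics/crop1.png',np.hstack([cv2.resize(a,(425,400),interpolation=2),cv2.resize(b,(375,400))]))
E
python3 m1.py
```

```text
scene0
[2446  275  326  628 2648 1509  209  191  395  302  265  232   78   21
   22   47  100   15    3]
plate [222 220 121  94] [ 696.8 -255.5] [341.6 845.5] 26.71 4461 0.0191
slab [254 241  40  37] [ 761.  -292.2] [112.6 759.2] 38.06 519 0.0348
tops [286 251  42  42] [668.5  -7.2] [ 17.4 181.7] 2.64 352 0.0432
die [264 246  17  14] [ 780.6 -296.9] [ 47.1 731.4] 41.25 145 0.0648
box [164 282  62  56] [ 535.3 -317.6] [ 90.7 148.7] 0.47 1271 0.0541
knob [176 305  16  11] [ 535.3 -349.6] [40.6 15.6] 75.46 82 0.0896
knob [230 335  21  15] [ 707. -305.] [52.3 29.2] 59.08 53 0.0904
side0
[3623  316  300  335 1625 1935  237  224  365  329  239  264  145   35
   16   38   85   27   10]
plate [218 160 109  80] [445.2 312.2] [ 318.2 1016.6] 20.45 3353 0.0202
plate [223 253  22  16] [536.8 260.7] [62.  59.1] 26.92 135 0.0173
slab [265 177  34  25] [372.1 331.2] [102.1 944.7] 26.08 370 0.0355
slab [271 220  23  13] [289.4 398.8] [ 64.  747.9] 31.97 128 0.0319
tops [231 164  33  37] [661.7 -19.4] [ 18.8 200.2] 2.22 253 0.0439
tops [244 201  16   9] [596.9  73.7] [45.1 20.7] 5.51 78 0.0424
tops [
[... 1016 characters left out ...]
5.1] [ 49.9 193.1] 3.61 3729 0.0451
tops [188 204  44  38] [598.5   4.6] [135.4  52.1] 47.99 169 0.046
tops [245 250  16   9] [594.6 -75.8] [ 8.3 15.2] 78.48 70 0.0443
tops [421 361  19   5] [ 783.9 -199.2] [18.   2.4] 0.36 66 0.0482
die [228 179  11   8] [581.7   1. ] [ 4.9 13. ] 21.78 41 0.0661
die [181 210  49  48] [569.9  -1.3] [176.3  50. ] 69.29 1727 0.0663
die [245 260  12   8] [605.5  -9. ] [166.7  10.8] 80.56 69 0.0663
die [417 370  32  10] [698.4 -70.7] [ 25.8 321.1] 31.85 208 0.0667
box [402 364  42  37] [ 765.8 -214. ] [58.7 25.5] 49.33 306 0.0546
box [159 396  81  12] [ 532.1 -247.3] [13.6 88.4] 88.63 869 0.0542
knob [419 388  40  13] [ 774.9 -200.7] [36.6 11.9] 20.45 313 0.0901
```

View pics/crop1.png

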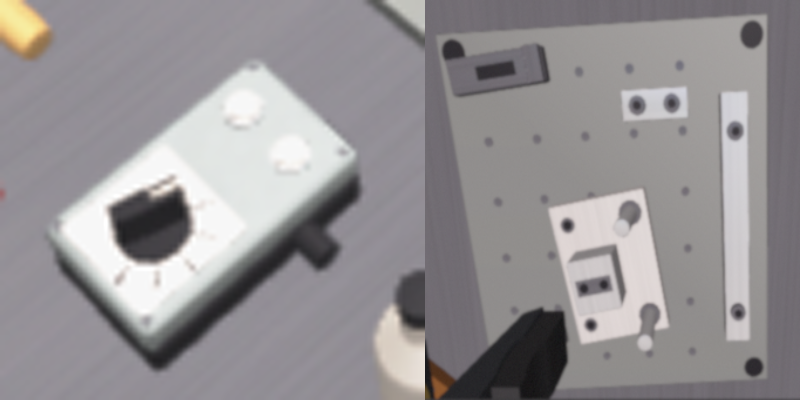

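The crop confirms the white shoe on the plate at crop (605,265), with two pillars and a die. The knob's pointer aims at the first mark: its bar lies at about 74° in the world and the box yaw is about 0. The knob axis is near (0.533, -0.350) with its top at 0.090, and both views agree. I'll move above it and look with the wrist camera.

```bash
python3 -m inch '[[-0.3,-1,0,0,88],[-0.3,-1,0,0,88],[-0.3,-1,0,0,88],[-0.3,-1,0,0,88],[-0.3,-1,0,0,88]]'; python3 -m inch '[[-0.3,-1,0,0,88],[-0.3,-1,0,0,88],[-0.3,-1,0,0,88],[-0.3,-1,0,-0.5,88],[-0.3,-1,0,-0.5,88]]'; python3 -m inch '[[-0.3,-1,-0.5,-0.6,88],[-0.3,-1,-0.5,-0.5,88],[-0.1,-1,-0.5,-0.5,88],[0,-1,-0.5,0,88],[0,0,0,0,88]]'
python3 - <<'E'
from h import *
from m1 import rect
s=snap("wrist","wrist1.png"); C=cloud(s); z=C[...,2]
for nm,lo,hi in(("box",.050,.0585),("knob",.086,.096)):
    m=((s["range_z"]>0)&(z>lo)&(z<hi)).astype(np.uint8); k,l,st,_=cv2.connectedComponentsWithStats(m)
    for i in range(1,k):
        if st[i,4]>100: P=C[l==i]; print(nm,st[i],*rect(P[:,:2]),np.median(P[:,2]).round(4))
print(r.get_state()["tool_pos"],R.from_quat(r.get_state()["eef_rot"]).as_matrix()[:,1])
E
```

```text
clock: 0.65
tool_pos: [0.5869, -0.1259, 0.2574]
eef_rot: [0.707, 0.707, -0.0, -0.0]
contact_force: [-0.2, -1.1, -0.1]
opening: 0.999
clock: 1.15
tool_pos: [0.5494, -0.251, 0.2575]
eef_rot: [0.744, 0.668, -0.0, -0.0]
contact_force: [-0.0, -0.9, 0.6]
opening: 0.998
clock: 1.65
tool_pos: [0.5302, -0.3545, 0.2053]
eef_rot: [0.798, 0.602, -0.002, -0.0]
contact_force: [-1.3, -0.3, 0.6]
opening: 0.999
box [447  24  36  78 368] [ 678.2 -298.3] [51.9 20.5] 86.4 368 0.0543
box [  186    31   165   219 18974] [ 532.4 -317.4] [ 89.6 149.3] 0.46 18974 0.0553
knob [ 471    7   72   95 1208] [ 686.1 -299. ] [53.6 36.7] 88.56 1208 0.0926
knob [ 275  171   22   60 1134] [ 532.9 -349.7] [41.9 14. ] 72.54 1134 0.0909
[ 0.53139404 -0.35189941  0.20626055] [ 0.96213776 -0.27255607 -0.0020314 ]
```

View pics/wrist1.png

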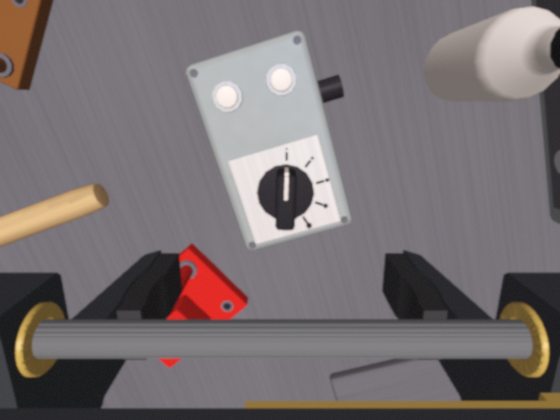

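The wrist view shows the knob at (286,193) with its pointer at the first of five marks, which fan clockwise. The knob axis is at (0.5327, -0.350) and the top at 0.091, which agrees with the scene and side views. Descending.

```bash
python3 -m inch '[[0.03,0.05,-1,-0.3,60],[0,0,-1,0,50],[0,0,-1,0,40],[0,0,-1,0,36],[0,0,-0.9,0,36]]'; python3 -m inch '[[0,0,0,0,36],[0,0,0,0,36]]'
python3 -c "
from h import *
s=r.get_state();print(s['tool_pos'],R.from_quat(s['eef_rot']).as_matrix()[:,1],s['contact_force'])"
```

```text
clock: 2.2
tool_pos: [0.5343, -0.3468, 0.0845]
eef_rot: [0.805, 0.593, 0.001, -0.0]
contact_force: [1.4, -0.3, -0.1]
opening: 0.57
clock: 2.4
tool_pos: [0.5341, -0.3477, 0.0858]
eef_rot: [0.806, 0.592, 0.0, -0.0]
contact_force: [0.4, -0.8, 1.1]
opening: 0.411
[ 0.53410047 -0.34769866  0.08577453] [ 9.54578794e-01 -2.97958343e-01  3.91014948e-04] [ 0.43806019 -0.77497132  1.07790118]
```

```bash
python3 -m inch '[[-0.03,-0.05,-0.08,0,10],[0,0,0,0,5],[0,0,0,0,5],[0,0,0,0,5],[0,0,0,0,5]]' 20;  python3 -m inch '[[0,0,0,-1,5],[0,0,0,-1,5],[0,0,0,-1,5],[0,0,0,-1,5],[0,0,0,-1,5]]'; python3 -m inch '[[0,0,0,-1,5],[0,0,0,-1,5],[0,0,0,-1,5],[0,0,0,-1,5],[0,0,0,-1,5]]';python3 -m inch '[[0,0,0,-1,5],[0,0,0,-1,5],[0,0,0,0,5],[0,0,0,0,5],[0,0,0,0,5]]'
python3 -c "
from h import *
s=r.get_state();v=R.from_quat(s['eef_rot']).as_matrix()[:,1];print(s['tool_pos'],np.degrees(np.arctan2(v[1],v[0])),s['contact_force'],s['moment'])"
```

```text
clock: 2.9
tool_pos: [0.5335, -0.3506, 0.0842]
eef_rot: [0.806, 0.592, 0.001, 0.001]
contact_force: [1.7, -1.7, 4.1]
opening: 0.157
clock: 3.4
tool_pos: [0.5339, -0.3507, 0.0843]
eef_rot: [0.932, 0.361, 0.001, 0.001]
contact_force: [1.7, -0.8, 3.1]
opening: 0.157
clock: 3.9
tool_pos: [0.534, -0.351, 0.0843]
eef_rot: [0.994, 0.108, 0.002, 0.001]
contact_force: [2.0, -1.3, 2.9]
opening: 0.155
clock: 4.4
tool_pos: [0.534, -0.3512, 0.0842]
eef_rot: [1.0, 0.006, 0.002, 0.001]
contact_force: [3.4, -2.8, 5.8]
opening: 0.157
[ 0.53396968 -0.35116543  0.08422041] -89.28805770970537 [ 3.4349522  -2.7615669   5.78274625] [-0.41698773 -0.57249604 -0.0234897 ]
```

```bash
python3 -m inch '[[0,0,0,0,32],[0,0,0,0,32],[0,0,0.5,0,32],[0,0,1,0,32],[0,0,1,0,40]]'; python3 -m inch '[[0,0,1,0,60],[0,0,1,0,60],[0,0,0,0,60]]'
python3 - <<'E'
from h import *
from m1 import rect
s=snap("wrist","wrist2.png"); C=cloud(s); z=C[...,2]
m=((s["range_z"]>0)&(z>.086)&(z<.096)).astype(np.uint8); k,l,st,_=cv2.connectedComponentsWithStats(m)
for i in range(1,k):
    if st[i,4]>100: P=C[l==i]; print(st[i],*rect(P[:,:2]),np.median(P[:,2]).round(4))
print(s["position"],r.get_state()["tool_pos"],r.get_state()["contact_force"])
E
```

```text
clock: 4.9
tool_pos: [0.5315, -0.3493, 0.1463]
eef_rot: [1.0, 0.005, -0.001, -0.001]
contact_force: [-0.6, -0.3, 1.4]
opening: 0.427
clock: 5.2
tool_pos: [0.5337, -0.3511, 0.1997]
eef_rot: [1.0, 0.005, 0.002, 0.002]
contact_force: [-0.3, 0.1, -0.1]
opening: 0.674
[ 271  181   21   60 1192] [ 533.7 -350.3] [41.8 13.8] 0.22 1192 0.0909
[ 0.60424807 -0.34895999  0.32716604] [ 0.53285644 -0.35030569  0.19765185] [-0.24962241 -0.06191632 -0.62534412]
```

View pics/wrist2.png

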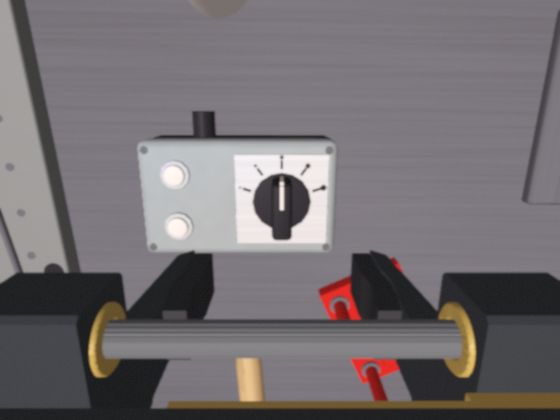

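The pointer now lies along box +x, on the middle mark, at 0.2° versus box yaw 0.46°. The selector is done, so I'll go above the shoe.

```bash
python3 -m inch '[[0,1,0.2,0,70],[0,1,0.2,0,70],[0,1,0.2,0,70],[0,1,0.2,0,70],[0,1,0.2,0,70]]'; python3 -m inch '[[0,1,0.2,0,70],[0,1,0.2,0,70],[0,1,0.2,0,70],[0,1,0,0,70],[0.2,1,0,0,70]]'; python3 -m inch '[[0.2,1,0,0,70],[0.2,1,0,0,70],[0,0,0,0,70],[0,0,0,0,70]]'
cat > m2.py <<'E'
from h import *
from m1 import rect
n=sys.argv[1]
s=snap("wrist",n); C=cloud(s); z=C[...,2]; px=s["pixels"].astype(int)
inb=(C[...,0]>.4)&(C[...,0]<.72)&(C[...,1]>-.18)&(C[...,1]<.16)&(s["range_z"]>0)
for nm,lo,hi in(("plate",.012,.027),("slab",.031,.040),("tops",.0405,.050),("die",.062,.071),("pil",.082,.092)):
    m=(inb&(z>lo)&(z<hi)).astype(np.uint8); m=cv2.morphologyEx(m,cv2.MORPH_OPEN,np.ones((3,3)))
    k,l,st,_=cv2.connectedComponentsWithStats(m)
    for i in range(1,k):
        if st[i,4]>60: P=C[l==i]; print(nm,st[i],*rect(P[:,:2]),np.median(P[:,2]).round(4))
print(r.get_state()["tool_pos"],r.get_state()["contact_force"])
E
python3 m2.py wrist3.png
```

```text
clock: 5.75
tool_pos: [0.5313, -0.2233, 0.2197]
eef_rot: [1.0, 0.005, -0.002, -0.001]
contact_force: [-0.4, -0.2, 0.6]
opening: 0.795
clock: 6.25
tool_pos: [0.5358, -0.0987, 0.2348]
eef_rot: [1.0, 0.005, -0.002, -0.0]
contact_force: [0.5, 0.1, 0.1]
opening: 0.794
clock: 6.65
tool_pos: [0.5466, -0.0498, 0.2349]
eef_rot: [1.0, 0.006, -0.001, 0.0]
contact_force: [-0.1, -1.0, -1.0]
opening: 0.792
plate [   66     0   334   286 60000] [564.7 -11.9] [260.4 280.5] 2.98 60000 0.0202
plate [104 221  29  68 629] [466.1 114.5] [74.1 18.3] 3.88 629 0.0203
slab [145  89  10  56 186] [602.3  65.1] [46.3  1.7] 3.36 186 0.0355
slab [ 207  112  135  107 7700] [560.  -43.7] [ 80.3 110. ] 10.49 7700 0.0362
slab [ 106  212   42   73 1587] [478.3  96.6] [74.1 24.4] 7.44 1587 0.0325
tops [ 116   20  229   37 5889] [664.5  -6.9] [ 20.4 180.2] 2.85 5889 0.045
tops [ 120   89   32   61 1390] [600.4  74.7] [49.9 20.3] 3.01 1390 0.0425
die [ 250  158   54   50 2081] [552.3 -45.1] [36.2 40. ] 10.57 2081 0.0663
pil [314 128  16  16 206] [593. -78.] [11.  11.2] 0.52 206 0.0861
pil [209 146  16  16 203] [5.785e+02 3.000e-01] [11.3 11.5] 26.6 203 0.0861
[ 0.54661371 -0.05091631  0.23513881] [ 1.04576251 -1.16450208 -0.36393848]
```

View pics/wrist3.png

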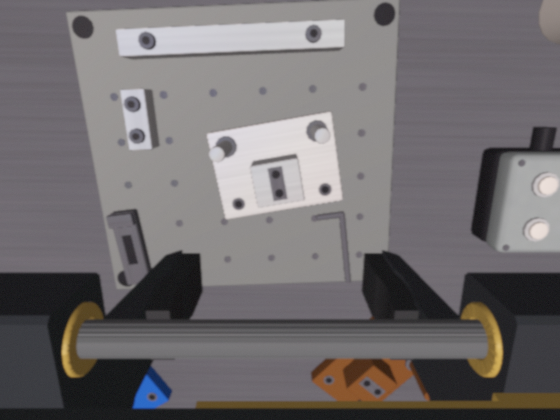

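The wrist view shows the shoe at (275,165) with its die at (276,183), the fence at (230,38) and the stop at (136,120). The hex key is at (340,245), close to the shoe but on the side I'm moving away from. Sizes and heights match the description: slab 80x110, die 36x40, plate 260x280. Fixture yaw is 2.95° and the shoe's is 10.5°. The die home position is (0.6056, 0.0102). Next I'll align and descend.

```bash
python3 -m inch '[[0.23,0.21,-1,0.8,62],[0,0,-1,0.83,62],[0,0,-1,0,62],[0,0,-1,0,62],[0,0,-1,0,62]]'; python3 -m inch '[[0,0,-1,0,62],[0,0,-0.6,0,62],[0,0,-0.3,0,62],[0,0,0,0,62],[0,0,0,0,62]]'
python3 -c "
from h import *
s=r.get_state();v=R.from_quat(s['eef_rot']).as_matrix()[:,1];print(s['tool_pos'],np.degrees(np.arctan2(v[1],v[0])),s['contact_force'],s['moment'])"
```

```text
clock: 7.2
tool_pos: [0.5527, -0.0469, 0.1097]
eef_rot: [0.996, 0.089, -0.0, 0.001]
contact_force: [1.3, 0.7, -0.0]
opening: 0.699
clock: 7.7
tool_pos: [0.5538, -0.0452, 0.064]
eef_rot: [0.996, 0.09, 0.001, 0.0]
contact_force: [-0.3, 0.0, -0.5]
opening: 0.705
[ 0.55376336 -0.04519781  0.06396533] -79.64631540225272 [-0.25512738  0.00853367 -0.4892938 ] [0.03139073 0.10916341 0.05599575]
```

```bash
python3 -m inch '[[-0.04,0,-0.15,0,40],[0,0,0,0,30],[0,0,0,0,30],[0,0,0,0,30],[0,0,0,0,30]]' 25; python3 -m inch '[[0,0,0,0,30],[0,0,0,0,30]]'
python3 -c "
from h import *
s=r.get_state();v=R.from_quat(s['eef_rot']).as_matrix()[:,1];print(s['tool_pos'],np.degrees(np.arctan2(v[1],v[0])),s['contact_force'],s['moment'])"
```

```text
clock: 8.2
tool_pos: [0.5525, -0.0449, 0.0599]
eef_rot: [0.996, 0.09, 0.0, 0.0]
contact_force: [-0.6, -0.3, 2.6]
opening: 0.453
clock: 8.4
tool_pos: [0.5525, -0.0449, 0.0599]
eef_rot: [0.996, 0.09, 0.0, 0.0]
contact_force: [-0.3, -0.5, 5.2]
opening: 0.455
[ 0.55250671 -0.04490167  0.05988382] -79.62647254061987 [-0.25700119 -0.45292147  5.22976116] [-0.11699699  0.20351158  0.01389703]
```

```bash
python3 -m inch '[[0.26,0.28,0,-0.25,30],[0.26,0.28,0,-0.25,30],[0.26,0.28,0,-0.25,30],[0.26,0.28,0,-0.25,30],[0.26,0.28,0,-0.24,30]]'; python3 -m inch '[[0.26,0.28,0,0,30],[0.26,0.28,0,0,30],[0,0,0,0,30],[0,0,0,0,30]]'
python3 m2.py wrist4.png; python3 -c "
from h import *
s=r.get_state();v=R.from_quat(s['eef_rot']).as_matrix()[:,1];print(s['tool_pos'],np.degrees(np.arctan2(v[1],v[0])),s['contact_force'],s['moment'])"
```

```text
clock: 8.9
tool_pos: [0.5848, -0.0102, 0.0599]
eef_rot: [1.0, 0.025, -0.0, 0.0]
contact_force: [-2.4, -1.5, 5.6]
opening: 0.451
clock: 9.3
tool_pos: [0.5991, 0.0055, 0.0599]
eef_rot: [1.0, 0.026, 0.001, -0.0]
contact_force: [1.2, 2.2, 5.4]
opening: 0.452
plate [    0    42   560   272 65700] [632.6  -2.1] [127.6 268.1] 1.8 65700 0.0202
plate [ 187  358  190   43 7518] [525.    2.5] [ 29.8 104.8] 3.15 7518 0.0203
plate [547 358  13  48 403] [ 531.1 -145.6] [32.8  7.7] 12.99 403 0.0205
slab [  150   158   264   140 19486] [615.4   7.2] [ 63.6 109.9] 3.02 19486 0.0362
slab [101 199  47   9 259] [625.4  75.7] [19.9  2.6] 86.47 259 0.0356
slab [147 251   9  21 146] [598.1  64.9] [12.7  1.1] 2.1 146 0.0354
tops [   84    90   476    56 23620] [664.7  -6.3] [ 20.1 179.8] 2.89 23620 0.0452
tops [175 182  24  24 215] [633.5  45.4] [11.6  5.1] 43.51 215 0.0451
tops [365 182  26  24 218] [637.2 -29.3] [ 5.9 12.2] 47.07 218 0.0451
tops [  92  205   55   67 2638] [610.7  75.4] [30.1 20.6] 2.54 2638 0.0425
tops [234 232  96   9 729] [616.9   7.4] [ 1.5 39. ] 2.55 729 0.0455
tops [201 251  26  11 1
[... 239 characters left out ...]
8.27 295 0.0665
die [ 183  252  198   67 8456] [604.    6.4] [27.3 70.2] 3.25 8456 0.0663
pil [ 126  211   43   40 1316] [631.3  47.9] [11.5 12.2] 44.03 1316 0.086
pil [ 395  212   43   40 1322] [635.3 -31.4] [12.1 11.7] 70.49 1322 0.086
pil [344 299  53  20 829] [608.9 -21. ] [ 5.1 17.1] 15.36 829 0.086
pil [167 300  54  19 828] [606.   34.5] [17.5  5.7] 79.83 828 0.0859
pil [193 358   6  13  63] [589.4  33.1] [6.7 0.7] 0.66 63 0.0894
pil [365 358   6  14  66] [592.1 -21.3] [6.1 0.6] 5.3 66 0.0894
[0.59890422 0.00520646 0.05992418] [2.05965184 2.41727899 6.07669089]
[0.59890422 0.00520646 0.05992418] -87.01055434272006 [2.05965184 2.41727899 6.07669089] [ 0.16725077 -0.25033237  0.02229621]
```

View pics/wrist4.png

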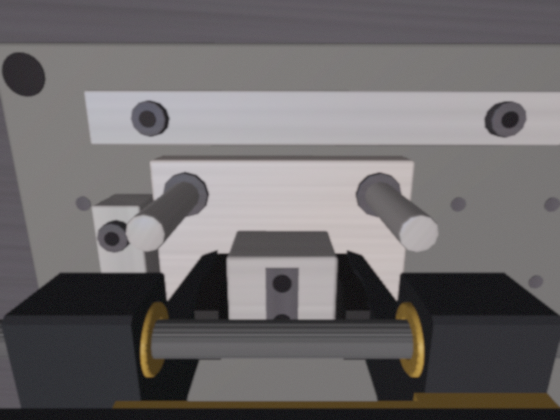

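The view shows the shoe square in the corner, about 6 mm short of the fence and 3 mm short of the stop. I'll close on the stop gently and then on the fence.

```bash
for i in 1; do python3 -m inch '[[0,0.05,0,0,30],[0,0.05,0,0,30],[0,0,0,0,30]]'; done; python3 -m inch '[[0,0.02,0,0,30],[0,0,0,0,30]]';python3 -m inch '[[0,0.02,0,0,30],[0,0,0,0,30]]'; python3 -m inch '[[0.06,0,0,0,30],[0.06,0,0,0,30],[0.06,0,0,0,30],[0,0,0,0,30]]'; python3 m2.py wrist5.png | grep -E "pil|tops|\[0|slab"
```

```text
clock: 9.65
tool_pos: [0.5983, 0.0057, 0.0599]
eef_rot: [1.0, 0.025, 0.001, 0.001]
contact_force: [1.0, -1.7, 5.2]
opening: 0.453
clock: 9.85
tool_pos: [0.5982, 0.0059, 0.0599]
eef_rot: [1.0, 0.025, 0.001, 0.001]
contact_force: [1.6, -2.3, 5.7]
opening: 0.454
clock: 10.05
tool_pos: [0.5981, 0.0062, 0.0599]
eef_rot: [1.0, 0.025, 0.0, 0.001]
contact_force: [0.2, -2.0, 6.7]
opening: 0.45
clock: 10.45
tool_pos: [0.6008, 0.0068, 0.0599]
eef_rot: [1.0, 0.025, -0.001, 0.0]
contact_force: [-2.1, 0.1, 9.6]
opening: 0.45
slab [  150   158   264   140 19445] [617.3   8.6] [ 63.2 109.8] 2.59 19445 0.0362
slab [102 203  45   6 232] [625.5  76.3] [ 1. 19.] 3.52 232 0.0356
slab [149 251   9  21 145] [600.   65.1] [12.1  1.2] 3.27 145 0.0355
tops [   87    95   473    55 23359] [664.8  -6.2] [ 20.1 179. ] 2.86 23359 0.0452
tops [174 182  25  22 208] [635.4  47. ] [11.9  5. ] 50.56 208 0.045
tops [365 182  26  25 222] [638.4 -28. ] [ 6.  12.5] 50.01 222 0.045
tops [  95  209   54   63 2317] [611.8  75.5] [28.  20.4] 2.64 2317 0.0426
tops [234 233  96   9 732] [618.6   8.6] [ 1.3 39.1] 2.89 732 0.0455
tops [201 251  27  11 199] [608.9  36.2] [10.5  2.1] 79.76 199 0.0462
tops [336 251  27  11 192] [611.8 -19.7] [ 2.6 10.4] 19.52 192 0.0462
pil [ 126  212   43   40 1326] [633.  49.] [11.6 12.1] 49.72 1326 0.0859
pil [ 395  212   43   41 1334] [636.9 -30.4] [12.  11.5] 69.2 1334 0.086
pil [344 299  53  20 837] [610.3 -20. ] [ 5.6 17.2] 10.4 837 0.0858
pil [167 300  54  19 820] [607.6  36. ] [17.6  5.6] 80.48 820 0.0858
pil [193 358   6  14  66] [591.6  34.5] [6.4 0.6] 0.01 66 0.0894
[0.60078376 0.00683106 0.05987722] [-2.59435936 -0.29771436  9.62935127]
```

```bash
python3 -m inch '[[0,0,0.08,0,30],[0,0,0,0,30],[0,0,0,0,30]]'; python3 -m inch '[[0,0.05,0,0,30],[0,0,0,0,30],[0,0,0,0,30]]';python3 -m inch '[[0,0.05,0,0,30],[0,0,0,0,30],[0,0,0,0,30]]'; python3 m2.py wrist6.png | grep -E "pil.*(1...\]|1....\])|\[0"
```

```text
clock: 10.8
tool_pos: [0.6008, 0.0079, 0.0602]
eef_rot: [1.0, 0.026, -0.002, -0.0]
contact_force: [-0.6, 0.4, -7.8]
opening: 0.45
clock: 11.1
tool_pos: [0.6019, 0.009, 0.0611]
eef_rot: [1.0, 0.026, -0.0, 0.0]
contact_force: [0.0, -0.7, -7.4]
opening: 0.449
clock: 11.4
tool_pos: [0.6022, 0.0091, 0.0615]
eef_rot: [1.0, 0.025, -0.0, 0.001]
contact_force: [-0.7, -3.5, -9.5]
opening: 0.449
pil [ 126  209   45   42 1398] [634.4  51.4] [11.6 11.9] 17.06 1398 0.0873
pil [ 394  209   44   43 1415] [638.3 -27.8] [11.8 11.9] 15.69 1415 0.0874
pil [343 297  54  22 876] [612.2 -17.3] [ 5.4 17.8] 15.97 876 0.0869
[0.60219304 0.00910688 0.06149751] [-1.03083312 -4.86761353 -8.15977566]
```

The y position is home, with light contact on the stop. The lift was a little too much and raised the shoe about 1.3 mm, so I'll lower it and then push towards the fence.

```bash
python3 -m inch '[[0,0,-0.03,0,30],[0,0,-0.025,0,30],[0,0,0,0,30],[0,0,0,0,30]]'; python3 -m inch '[[0.06,0,0,0,30],[0,0,0,0,30],[0,0,0,0,30]]';python3 -m inch '[[0.06,0,0,0,30],[0,0,0,0,30],[0,0,0,0,30]]'; python3 m2.py wrist7.png | grep -E "pil.*(1...\]|1....\])|\[0"
```

```text
clock: 11.85
tool_pos: [0.6026, 0.0091, 0.0603]
eef_rot: [1.0, 0.025, 0.0, 0.001]
contact_force: [-0.6, -6.7, -7.7]
opening: 0.448
clock: 12.15
tool_pos: [0.6039, 0.0092, 0.0602]
eef_rot: [1.0, 0.025, 0.0, 0.001]
contact_force: [-0.9, -5.5, -8.0]
opening: 0.453
clock: 12.45
tool_pos: [0.6054, 0.0093, 0.0602]
eef_rot: [1.0, 0.025, 0.0, 0.001]
contact_force: [-0.1, -4.9, -8.4]
opening: 0.453
pil [ 126  211   43   40 1328] [637.4  51.7] [11.7 11.9] 17.55 1328 0.086
pil [ 395  211   43   41 1338] [641.5 -27.6] [11.8 11.8] 67.17 1338 0.0861
pil [343 299  54  20 858] [615.3 -17.3] [ 5.2 17.6] 14.15 858 0.0861
[0.60536162 0.00925955 0.06018775] [-0.15025624 -6.02725561 -7.89100278]
```

```bash
python3 -m inch '[[0,0,-0.03,0,30],[0.04,0,0,0,30],[0,0,0,0,30],[0,0,0,0,30]]'; python3 -m inch '[[0.04,0,0,0,30],[0,0,0,0,30],[0,0,0,0,30]]';python3 -m inch '[[0.04,0,0,0,30],[0,0,0,0,30],[0,0,0,0,30]]'; python3 m2.py wrist8.png | grep -E "pil.*(1...\]|1....\])|\[0"
```

```text
clock: 12.9
tool_pos: [0.606, 0.0092, 0.06]
eef_rot: [1.0, 0.025, -0.0, 0.001]
contact_force: [-1.7, -4.1, -3.3]
opening: 0.45
clock: 13.2
tool_pos: [0.6061, 0.0093, 0.06]
eef_rot: [1.0, 0.025, -0.001, 0.0]
contact_force: [-4.1, -4.8, -1.1]
opening: 0.449
clock: 13.5
tool_pos: [0.6061, 0.0093, 0.0599]
eef_rot: [1.0, 0.025, -0.002, 0.0]
contact_force: [-5.6, -5.6, 0.5]
opening: 0.452
pil [ 126  212   43   41 1333] [638.1  51.6] [11.6 11.8] 17.56 1333 0.0859
pil [ 395  212   43   41 1330] [642.2 -27.7] [11.9 11.7] 15.38 1330 0.086
pil [343 300  54  19 829] [616.  -17.1] [ 5.8 17.6] 17.69 829 0.0858
pil [365 358   6  14  63] [599.4 -17.4] [6.2 0.6] 4.42 63 0.0892
[0.60614037 0.00924117 0.05996282] [-5.40864901 -5.61168403  1.50028349]
```

```bash
python3 -m inch '[[0.04,0,0,0,30],[0,0,0,0,30],[0.04,0,0,0,30],[0,0,0,0,30]]'; python3 -m inch '[[0.03,0,0,0,30],[0,0,0,0,30],[0,0,0,0,30]]'; python3 m2.py wrist9.png | grep -E "pil.*(1...\]|1....\])|\[0"
```

```text
clock: 13.95
tool_pos: [0.6062, 0.0092, 0.0599]
eef_rot: [1.0, 0.025, -0.004, 0.0]
contact_force: [-9.4, -3.3, 4.0]
opening: 0.449
clock: 14.25
tool_pos: [0.6063, 0.0093, 0.0599]
eef_rot: [1.0, 0.025, -0.005, -0.0]
contact_force: [-11.0, -4.8, 4.9]
opening: 0.447
pil [ 395  213   43   41 1339] [642.1 -27.8] [11.9 11.5] 47.35 1339 0.086
pil [ 126  214   42   40 1333] [638.2  51.6] [11.8 11.6] 85.42 1333 0.0859
pil [344 299  53  20 818] [616.4 -17.2] [ 5.3 16.9] 10.65 818 0.0859
pil [365 358   6  13  62] [599.7 -17.4] [6.7 0.6] 2.05 62 0.0893
[0.60633394 0.00930871 0.05990414] [-10.92837995  -5.45023551   5.83904959]
```

```bash
python3 -m inch '[[0.03,0,0,0,30],[0,0,0,0,30],[0,0,0,0,30],[0,0,0,0,30],[0,0,0,0,30]]';for i in 1 2; do :; done; python3 -m inch '[[0,0,0,0,30],[0,0,0,0,30],[0,0,0,0,30],[0,0,0,0,30],[0,0,0,0,30]]';python3 -m inch '[[0,0,0,0,30],[0,0,0,0,30],[0,0,0,0,30],[0,0,0,0,30],[0,0,0,0,30]]'; python3 m2.py wrist10.png | grep -E "pil.*(1...\]|1....\])|\[0|slab|tops"
python3 - <<'E'
from h import *
from m1 import rect
s=snap("scene","scene10.png"); C=cloud(s); x,y,z=np.moveaxis(C,-1,0)
m=(s["range_z"]>0)&(abs(x-.533)<.04)&(abs(y+.35)<.04)&(z>.086)&(z<.095); print("knob",*rect(C[m][:,:2]))
cv2.imwrite('pics/fin.png',cv2.resize(cv2.imread('pics/scene10.png')[150:370,90:430],(800,518)))
F=[r.get_state()["contact_force"]]; print(F)
E
```

```text
clock: 14.8
tool_pos: [0.6064, 0.0093, 0.0599]
eef_rot: [1.0, 0.025, -0.005, -0.0]
contact_force: [-12.2, -4.6, 6.8]
opening: 0.448
clock: 15.3
tool_pos: [0.6064, 0.0093, 0.0599]
eef_rot: [1.0, 0.025, -0.005, -0.0]
contact_force: [-11.8, -4.9, 7.2]
opening: 0.453
clock: 15.8
tool_pos: [0.6064, 0.0092, 0.0599]
eef_rot: [1.0, 0.025, -0.005, -0.0]
contact_force: [-11.6, -4.6, 6.6]
opening: 0.454
slab [  150   164   265   134 18238] [621.4  11.3] [ 62.4 110.5] 2.79 18238 0.0362
slab [110 215  24   7 141] [625.3  80.5] [ 1.2 11.5] 2.55 141 0.0355
tops [   95   111   465    53 22404] [664.8  -5.5] [ 19.8 177.6] 2.9 22404 0.0452
tops [172 183  27  23 223] [640.5  49.9] [12.4  5.6] 51.94 223 0.0452
tops [365 183  25  24 216] [644.  -25.2] [ 5.6 12.4] 52.76 216 0.0451
tops [ 102  222   53   50 1613] [614.6  75.7] [22.8 20.5] 2.15 1613 0.0429
tops [234 233  96   9 737] [623.8  11.1] [ 1.5 39.2] 3.17 737 0.0455
tops [201 250  27  12 209] [614.4  38.6] [10.6  2.2] 77.61 209 0.0459
tops [336 251  27  11 188] [617.2 -17.1] [ 2.4 10.5] 18.39 188 0.0461
pil [ 126  214   43   40 1322] [638.2  51.4] [11.5 12. ] 8.54 1322 0.0859
pil [ 395  214   43   40 1322] [642.1 -27.9] [12.  11.4] 74.69 1322 0.086
pil [343 300  54  19 832] [616.4 -17.1] [ 5.4 17.7] 17.22 832 0.0858
pil [365 358   6  14  66] [600.  -17.4] [6.4 0.6] 3.6 66 0.0893
[0.60637403 0.00927757 0.05989571] [-12.20626509  -4.77368902   7.11456853]
knob [ 535.5 -350.8] [38.3 12.9] 2.6 72
[array([-12.05916445,  -4.75783158,   6.56717164])]
```

View pics/fin.png

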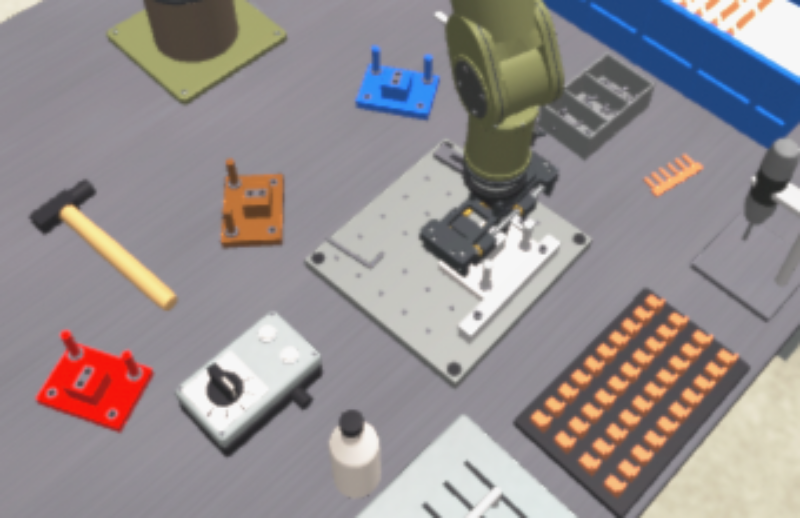

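The shoe is in the corner at about (490,270), the knob points to the middle mark at (225,385), and the other things are undisturbed. The push holds steady at 12 N, so I'm handing in.

```bash
python3 -c "
from h import *
print(r.finish_job()); s=r.get_state(); print(s['clock'],s['tool_pos'],s['contact_force'])"
```

```text
the job is handed in; nothing more can be done
None
the job is handed in; nothing more can be done
```

The torque selector is on its middle mark, and I handed in with the arm still pressing the shoe into the corner at about 12 N. The hand-in gives no verdict, and I couldn't read the state after it.

- **Selector:** I turned it from the first mark to the third. The wrist camera put the pointer at 0.2° against a box yaw of 0.46°. The last scene view gave 2.6°, a coarse reading but still well within tolerance.
- **Shoe position:** I took it by its die block and slid it against the side stop, then the fence. While correcting the grip height I lifted it about 1.3 mm off the plate and set it back down. At the end:
  - It lay flat on the plate and within about 1 mm of home in both directions.
  - It was square to the fence within about 0.1° (2.8° against 2.9°).
- **Push:** The measured force held at 11.6 to 12.2 N along world x for over a second, with about 5 N against the side stop and 7 N down. I measured this at the wrist. Friction on the plate and stop could take up to about 4 N, so the force on the fence itself is roughly 8 to 12 N, within 6 to 18 N.
- **Everything else:** Comparing the first and last pictures by eye, nothing else in view looked moved. The arm hid most of the strap clamp and pliers in the last one. The job took about 16 s, and none of my checks failed.

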